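# Turn the trolley wheel by its spokes until the valve is at the top

### The job

A harvest-trolley wheel sits on a sloping bench stand, and its tyre needs air: turn the wheel by gently pushing one spoke after another with the fingertips, letting go between pushes, until the red-capped valve stands straight up above the axle, at the very top of the wheel. Do not grip the spokes, keep off the tyre and the valve, leave the other things on the bench where they are, and finish with the wheel at rest and the gripper clear.

Things in the scene. Friction and masses are not known exactly. Their poses are not given: they have to be found in the camera images.
- stand: Blue steel wheel stand, fixed to the bench. Origin: centre of the underside of its base plate (240 along x, 420 along y, 12 mm thick). Its own z is up; its own -x side is the front, roughly facing the robot. The wheel leans back 45 deg: its turning axis points along stand (-0.707, 0, 0.707); up the slope, in the wheel's plane, is stand (0.707, 0, 0.707). Legs at stand y = +-190 mm.
- crossbar (a point): Middle of the fixed square blue bar (16 x 16 mm) that runs level along stand y across the front of the wheel and the axle, centred 48 mm from the wheel's mid-plane along the turning axis: 28 to 44 mm in front of the spokes. A finger between the spokes cannot pass it, so push in the half of the wheel above it. Axes as the stand's. A like bar runs 48 mm behind the mid-plane.
- axle (a point): Point on the wheel's turning axis in the mid-plane of the wheel, 165 mm above the bench, straight above the stand's origin; fixed, with the stand's axes.
- wheel (a joint): Turning angle of the wheel, rad: 0 or any whole number of turns with the valve at the very top; grows anticlockwise seen from the front (the robot), so small positive values put the valve to the stand's +y side. No stops; a stiff bearing that stays where it is left: about 0.3 N m to turn (5 N at 60 mm from the axle). Starts between 2.1 and 4.18.
- spokes: Five straight yellow spokes at 36, 108, 180, 252, 324 deg from the valve, each 14 mm wide and 24 deep (12 either side of the wheel's mid-plane), open between the hub (radius 26 mm, 34 either side) and the yellow rim (inner radius 109, 17 either side). Origin on the axle in the mid-plane; turns with the wheel; own z is the turning axis to the front, own x points to the valve.
- tyre: Black tyre round the rim: 116 to 160 mm from the axle, 22 mm either side of the mid-plane. Origin on the axle. Not to be touched.
- valve: Valve: brass stem with a red cap 16 mm in diameter, on the inside of the rim pointing to the axle, midway between two spokes; it takes up 85 to 109 mm from the axle, so fingers nearer the axle than 80 mm are clear of it. Origin on the axle, own x towards the valve. Not to be touched.
- valve_cap (a point): Middle of the red valve cap, 94 mm from the axle, in the wheel's mid-plane.
- gauge: Round black tyre gauge lying flat, 60 mm across, 24 mm high, with a 70 mm brass spout along its x. Bystander beside the stand. Origin: centre of its underside.
- spanner: Steel spanner 170 mm long lying along its x beside the stand. Bystander. Origin: underside.
- cap_pot: Small green pot, 70 mm across, 50 mm high, behind the stand. Bystander. Origin: centre of its underside.
- tape: Roll of blue tape lying flat, 90 mm across, 30 mm high, behind the stand. Bystander. Origin: centre of its underside.
- spray: White bottle with a blue cap, 66 mm across, 190 mm high, on the robot's left. Bystander. Origin: centre of its underside.
- weight: Steel test weight with a knob, 60 mm across, 78 mm high, on the robot's right. Bystander. Origin: centre of its underside.

How it is judged:
On the way, in this order (a step that is already met when the one before it is completed fails the run):
1. the fingers push a spoke while the valve is still in the lower half (contact force between spokes and the fingers above 0.5 N and z of valve_cap in the frame of stand below 0.165 m), for 0.1 s.
2. the fingers let go of the spokes (contact force between spokes and the fingers below 0.05 N), for 0.2 s.
3. the fingers push a spoke again (contact force between spokes and the fingers above 0.5 N), for 0.1 s.
At the end, for the whole second after the job is handed in: The valve is at the top of the wheel, its cap within 10 mm (about 6 degrees) sideways of straight above the axle, and the wheel is at rest (y of valve_cap in the frame of stand between -0.01 and 0.01 m and z of valve_cap in the frame of stand above 0.215 m and angular speed of spokes below 0.05 rad/s); the robot touches nothing.
It fails at once if a spoke is gripped or pushed roughly (over 30 N) (contact force between spokes and the fingers above 30 N or contact force between spokes and the arm above 30 N).
It fails at once if the tyre is touched with more than 3 N (contact force between tyre and the fingers above 3 N or contact force between tyre and the arm above 3 N).
It fails at once if the valve is touched with more than 3 N (contact force between valve and the fingers above 3 N or contact force between valve and the arm above 3 N).
It fails at once if one of the other things on the bench is moved by more than 20 mm, or lifted (distance of any of gauge, spanner, cap_pot, tape, spray, weight from where it was at the start of the episode above 0.02 m).
It also fails if it takes over 61 s, if anything falls off the work surface, if the arm or the gripper's body presses on something with over 40 N, if the wrist force passes 120 N, or if a joint passes its speed limit or range.

### The arm

A 6-joint arm with a two-finger parallel gripper is mounted at the origin on the work surface. World frame = base frame: x ahead of the robot, y to its left, z up, the work surface at z = 0. Lengths are in m, angles in rad, forces in N, time in s.
With the tool pointing down it reaches from about 0.325 to 0.9 m from the base axis. Payload 6.1 kg.
Tool frame: the origin (TCP) lies midway between the tips of the shut fingers; the grasp point (between the pads) lies 19 mm behind it; z points along the fingers, y is the line along which they close (so a half turn about z gives the same grasp; the last joint's range is limited). The gripper opens to 85 mm and grips with 20 to 120 N. Pads are 22 mm wide; open, the fingers measure 114 mm over their backs; the gripper's body (76 mm by 85 mm) begins 54 mm behind the grasp point. The pads swing forward as they close: fully open they stand 13 mm farther back than shut.
Start: joints at [-1.445, 0.22, 1.526, -0, 1.395, -0.126], TCP at [0.156, -0.605, 0.192] pointing down, gripper open.
Joint ranges: [-2.98, 2.98], [-0.91, 2.08], [0.09, 2.57], [-1.24, 4.39], [0.2, 2.65], [-2.68, 2.68]. Speed limits (rad/s): [2.57, 2.57, 3.01, 3.14, 3.14, 3.14].

### API

Orientations are given as a unit quaternion [w, x, y, z].
In Python, from workcell import status, camera, robot gives the robot as it stands.
- The arm moves only by the tool apply_moves, never from a script. Its argument "moves" is a list of rows, each an object with "dp": the shift along the world's x, y, z in mm, a list of three; "rot": the turn, a rotation vector about the world's x, y, z in degrees, a list of three; "grip": the opening in per cent of the stroke, from 0 (shut) to 100 (fully open). A call has 1 to 5 rows; each row is the pose to reach, as a shift and turn from the pose commanded when the call began; what a row does not reach only later rows make up. A row lasts 1/8 s, in which the tool goes at most 62.5 mm and 10.7 degrees, less where a joint would pass 70% of its speed; a pose out of reach is approached as far as the arm can. A call with a gripper value outside its range is refused whole. The fingers move at their own pace and stop on an object; "squeeze" is the grip in N (left out, the last holds). Time passes only in rows, so rows that repeat a pose let the fingers close. It gives the time, the measured TCP pose, the force, the opening and the grip force at its end, in the units of the state.
- status.observe(): the state, without advancing time (a new reading comes with each control period).
- camera(name): name is "scene" or "top" or "wrist"; returns a dict with "frame" (384x512x3 uint8, red, green, blue), "K" (3x3 intrinsics, pixels), "R" (3x3) and "t" (3): a world point X has camera coordinates R X + t. Camera axes: x right, y down, z forward; pixel columns grow to the right and rows downward; lengths in m; the calibration is good to about 2 mm. A picture is of the moment at which its call begins. There is no depth.
- robot.finish_job(): hands the job in; it is judged then, once.
The state is a dict: "time_s": time; "q": joint angles; "joint_velocities": joint speeds; "joint_efforts": joint torques, N m; "tcp_pos": TCP position; "tool_rot": TCP orientation; "contact_force": force on the tool from outside, world axes, zero at the start; "torque": the same for the moment, N m; "gripper_width": opening from 0.0 (shut) to 1.0 (fully open); "finger_force": force on a finger pad.
Only numpy, scipy, OpenCV 4.12 (cv2) and the standard library are available. Lean on these libraries where they do the work, as an engineer would, in place of code of your own. Each camera call takes 0.05 s, during which the arm holds its last target. There are 200 camera calls.

## Working session

There is one attempt and no reset: what is moved stays moved. The work goes in short steps, Python scripts to look and compute and a tool call to move; the robot and the scene stay as the last step left them, time stands still between calls to the robot, and variables do not carry over. Pictures are saved under pics/ and viewed, at most 10 in all, crops included, and the job is handed in when it is done.

Besides the shell and the picture viewer there is one more tool, called after ">>>" as name(argument=value, ...) on one line, values as JSON. apply_moves: Moves the arm, as the interface text tells. Its arguments: {"type":"object","properties":{"moves":{"type":"array"},"squeeze":{"type":"number"}},"required":["moves"]}

```bash
mkdir -p pics
python3 - <<'E'
from workcell import status,camera
import cv2,numpy as np,pickle
d={n:camera(n) for n in("scene","top")}
pickle.dump(d,open('c0.pkl','wb'))
cv2.imwrite('pics/a.png',cv2.cvtColor(np.vstack([d[n]["frame"] for n in d]),cv2.COLOR_RGB2BGR)[:, :])
cv2.imwrite('pics/s.png',cv2.cvtColor(d["scene"]["frame"],4)); cv2.imwrite('pics/t.png',cv2.cvtColor(d["top"]["frame"],4))
for n in d:print(n,d[n]["K"].round(1).tolist(),d[n]["R"].round(3).tolist(),d[n]["t"].round(3))
s=status.observe();print(s)
E
```

```text
scene [[450.6, 0.0, 252.9], [0.0, 450.6, 201.9], [0.0, 0.0, 1.0]] [[0.698, 0.716, 0.007], [0.599, -0.579, -0.553], [-0.392, 0.39, -0.833]] [-0.412 -0.286  1.92 ]
top [[411.2, 0.0, 256.1], [0.0, 411.2, 188.1], [0.0, 0.0, 1.0]] [[-0.027, -1.0, -0.005], [-0.989, 0.027, -0.145], [0.145, 0.001, -0.989]] [0.025 0.629 1.703]
{'time_s': 0.1, 'q': array([-1.44509304e+00,  2.21157801e-01,  1.52747025e+00, -1.60968919e-06,
        1.39468845e+00, -1.26079903e-01]), 'joint_velocities': array([-5.21580843e-05, -2.54881398e-04, -3.87234831e-03,  8.79605090e-04,
        8.76483549e-04,  1.77861562e-04]), 'joint_efforts': array([ 1.57289393e-03, -4.98239350e+01, -3.90547836e+01, -1.89547777e-04,
        5.67100928e-03,  3.62611854e-05]), 'tcp_pos': array([ 0.15563975, -0.60469643,  0.19101616]), 'tool_rot': array([-8.61924566e-04,  9.92085727e-01,  1.25559416e-01, -6.29966905e-07]), 'contact_force': array([ 0.3643497 ,  0.16062739, -0.09751458]), 'torque': array([ 0.00197628, -0.04645857,  0.03011787]), 'finger_force': 0.0, 'gripper_width': 1.001218204632406}
```

View pics/s.png

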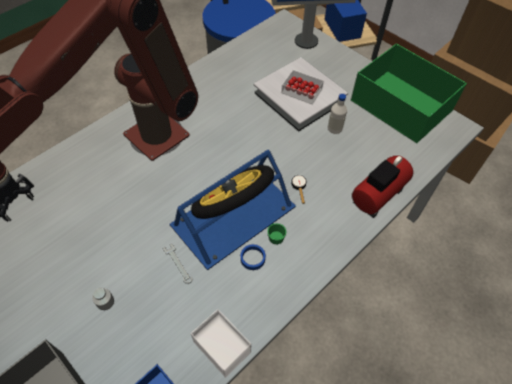

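View pics/t.png

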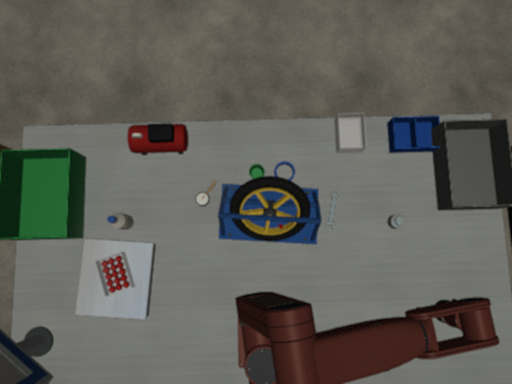

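The scene view shows the stand from behind. In the top view the wheel is centred near (269,212), with the base plate corners near (220,240) and (318,243). The red cap is near (284,226), at lower right. I'll zoom in.

Run:
```python
import cv2,numpy as np,pickle
d=pickle.load(open('c0.pkl','rb'))
a=cv2.cvtColor(d["top"]["frame"],4)[165:253,208:330]
cv2.imwrite('pics/tc.png',cv2.resize(a,None,fx=6,fy=6,interpolation=cv2.INTER_CUBIC))
```

```text
(no output)
```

View pics/tc.png

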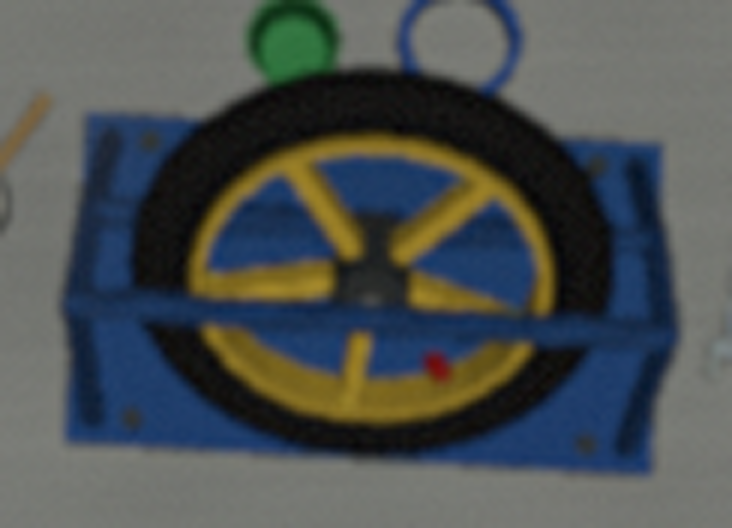

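The crop gives the base plate corners at (87,114), (663,143), (651,472) and (66,440), and the red cap at (437,367). The spokes run to (290,170), (485,190), (205,287), (520,300) and (352,400).

```bash
cat > h.py <<'E'
import numpy as np,pickle,cv2
from scipy.optimize import least_squares
def proj(c,X):
    Y=np.atleast_2d(X)@c["R"].T+c["t"]; Y=Y@c["K"].T; return Y[:,:2]/Y[:,2:]
def Rz(y): return np.array([[np.cos(y),-np.sin(y),0],[np.sin(y),np.cos(y),0],[0,0,1]])
def W(p,X): return np.atleast_2d(X)@Rz(p[2]).T+[p[0],p[1],0]
def wheel(r,th,h=0): # stand coordinates; angle from top, positive to +y; h forward of mid-plane
    return np.array([0,0,.165])+r*np.cos(th)*np.array([.7071,0,.7071])+r*np.sin(th)*np.array([0,1,0])+h*np.array([-.7071,0,.7071])
E
python3 - <<'E'
from h import *
d=pickle.load(open('c0.pkl','rb'));c=d["top"]
up=lambda l:(np.array(l)+.5)/6-.5+[208,165]
co=up([(87,114),(663,143),(651,472),(66,440)])
m=np.array([[.12,.21,.012],[.12,-.21,.012],[-.12,-.21,.012],[-.12,.21,.012]])
s=least_squares(lambda p:(proj(c,W(p,m))-co).ravel(),[.6,0,0]);p=s.x
print(p,np.degrees(p[2]),s.fun.round(2))
cap=up([(437,367)])
f=least_squares(lambda t:(proj(c,W(p,wheel(.094,t[0])))-cap).ravel(),[3.5]);print('theta',f.x,f.fun)
print('axle pix',(proj(c,W(p,wheel(0,0,.034)))+.5-[208,165])*6-.5)
for k in range(5):
    print(k,((proj(c,W(p,wheel(.105,f.x[0]+np.radians(36+72*k))))+.5-[208,165])*6-.5).round(), np.degrees(f.x[0])+36+72*k)
# scene check
c=d["scene"];print(proj(c,W(p,m)).round(1))
print(W(p,wheel(0,0)))
np.save('p.npy',p)
E
```

```text
[ 0.52505671 -0.04331759 -0.08016067] -4.592867851811559 [-0.33 -0.65  0.31 -0.45  0.53  0.5  -0.52  0.53]
theta [3.67705323] [-0.02349512 -0.06274727]
axle pix [[371.51745214 304.291399  ]]
0 [[514. 326.]] 246.67963131080887
1 [[488. 181.]] 318.6796313108089
2 [[296. 156.]] 390.6796313108089
3 [[216. 289.]] 462.6796313108089
4 [[350. 388.]] 534.6796313108089
[[295.5 205.3]
 [206.3 269.8]
 [167.6 223.8]
 [255.  166.7]]
[[ 0.52505671 -0.04331759  0.165     ]]
```

Fitted axle is about (0.525, -0.043) with stand yaw -4.6°, and the valve is at about 211°, so it needs +149° anticlockwise. Next I'll compute the move to a pre-pose perpendicular to the wheel.

```bash
cat >> h.py <<'E'
from scipy.spatial.transform import Rotation as Ro
def uyh(p,u,y,h): # mm wheel-plane coords -> world mm
    s=np.array([0,0,165.])+u*np.array([.7071,0,.7071])+y*np.array([0,1,0])+h*np.array([-.7071,0,.7071])
    return Rz(p[2])@s+[p[0]*1e3,p[1]*1e3,0]
def inv(p,X):
    s=Rz(p[2]).T@(np.array(X)*1e3-[p[0]*1e3,p[1]*1e3,0])-[0,0,165]
    return np.array([(s[0]+s[2])*.70711,s[1],(s[2]-s[0])*.70711])
def Rt(p): # target tool rotation
    z=Rz(p[2])@[.7071,0,-.7071]; y=Rz(p[2])@[0,-1,0]; return Ro.from_matrix(np.c_[np.cross(y,z),y,z])
E
python3 - <<'E'
from h import *
from workcell import status
p=np.load('p.npy');s=status.observe();q=s["tool_rot"]
R0=Ro.from_quat(q[[1,2,3,0]])
print('rot',np.degrees((Rt(p)*R0.inv()).as_rotvec()).round(2))
for u,y,h in[(40,-60,150),(33.6,-70.8,100)]:
    X=uyh(p,u,y,h);print(X.round(1),(X-s["tcp_pos"]*1e3).round(1))
E
```

```text
rot [  3.78 -45.03 -18.07]
[442.7 -96.9 299.3] [287.1 507.8 108.3]
[ 472.6 -110.1  259.5] [316.9 494.6  68.5]
```

>>> apply_moves(moves=[{"dp": [0, 20, 60], "rot": [0, 0, 0], "grip": 0}, {"dp": [40, 60, 110], "rot": [0, 0, -5], "grip": 0}, {"dp": [80, 100, 140], "rot": [0, 0, -10], "grip": 0}, {"dp": [120, 150, 150], "rot": [1, -10, -15], "grip": 0}, {"dp": [150, 200, 150], "rot": [2, -20, -18], "grip": 0}], squeeze=20)

```text
time_s: 0.72
tcp_pos: [0.3018, -0.4142, 0.3436]
tool_rot: [0.006, 0.984, -0.032, 0.175]
contact_force: [-0.2, 0.2, 1.0]
gripper_width: -0.002
finger_force: 0.0
```

```bash
cat > w.py <<'E'
from h import *
from workcell import status
import sys
p=np.load('p.npy');s=status.observe();q=s["tool_rot"];R0=Ro.from_quat(q[[1,2,3,0]])
print('t',s["time_s"],'pos',(s["tcp_pos"]*1e3).round(1),'uyh',inv(p,s["tcp_pos"]).round(1),'F',s["contact_force"].round(1),'q',s["q"].round(2),'grip',round(s["gripper_width"],2))
print('rot',np.degrees((Rt(p)*R0.inv()).as_rotvec()).round(2))
a=list(map(float,sys.argv[1:]))
for i in range(0,len(a),3): print(a[i:i+3],(uyh(p,*a[i:i+3])-s["tcp_pos"]*1e3).round(1))
E
python3 w.py 40 -60 150
```

```text
t 0.725 pos [ 301.8 -414.2  343.6] uyh [ -10.1 -387.6  262.7] F [-0.2  0.2  1. ] q [-1.35 -0.29  1.78  0.34  1.54  0.3 ] grip -0.0
rot [ -1.78 -24.74  -0.89]
[40.0, -60.0, 150.0] [140.9 317.3 -44.2]
```

>>> apply_moves(moves=[{"dp": [30, 60, 0], "rot": [0, -5, 0], "grip": 0}, {"dp": [60, 120, 0], "rot": [0, -10, 0], "grip": 0}, {"dp": [90, 180, -10], "rot": [-1, -15, 0], "grip": 0}, {"dp": [115, 240, -20], "rot": [-2, -20, -1], "grip": 0}, {"dp": [135, 290, -40], "rot": [-2, -25, -1], "grip": 0}])

```text
time_s: 1.35
tcp_pos: [0.4543, -0.1514, 0.3028]
tool_rot: [0.009, 0.927, -0.037, 0.374]
contact_force: [0.5, -0.1, 0.8]
gripper_width: -0.003
finger_force: 0.0
```

```bash
python3 w.py 40 -60 150
```

```text
t 1.35 pos [ 454.3 -151.4  302.8] uyh [  53.7 -113.4  141.2] F [ 0.5 -0.1  0.8] q [-0.94 -0.91  2.37  0.61  1.2   0.63] grip -0.0
rot [-0.74 -0.97 -0.3 ]
[40.0, -60.0, 150.0] [-11.6  54.5  -3.5]
```

>>> apply_moves(moves=[{"dp": [5, 20, -10], "rot": [0, 0, 0], "grip": 0}, {"dp": [10, 35, -20], "rot": [0, -1, 0], "grip": 0}, {"dp": [10, 40, -25], "rot": [0, -1, 0], "grip": 0}, {"dp": [10, 40, -25], "rot": [0, -1, 0], "grip": 0}])

```text
time_s: 1.85
tcp_pos: [0.4755, -0.1173, 0.2789]
tool_rot: [0.007, 0.925, -0.034, 0.378]
contact_force: [0.4, -0.3, 0.6]
gripper_width: 0.002
finger_force: 0.0
```

```bash
python3 w.py 33 -71 60 33 -71 0
python3 - <<'E'
from workcell import camera
import cv2,pickle
d={n:camera(n) for n in("wrist","scene")}
pickle.dump(d,open('c1.pkl','wb'))
cv2.imwrite('pics/w1.png',cv2.cvtColor(d["wrist"]["frame"],4))
print(d["wrist"]["R"].round(3).tolist(),d["wrist"]["t"],d["wrist"]["K"])
E
```

```text
t 1.85 pos [ 475.5 -117.3  278.9] uyh [ 49.8 -77.7 111.3] F [ 0.4 -0.3  0.6] q [-0.78 -0.91  2.42  0.56  1.07  0.73] grip 0.0
rot [-0.78 -0.46 -0.67]
[33.0, -71.0, 60.0] [ 24.8   4.7 -48.2]
[33.0, -71.0, 0.0] [ 67.1   1.3 -90.6]
[[-0.069, -0.998, -0.013], [-0.897, 0.068, -0.438], [0.437, -0.019, -0.899]] [-0.08005905  0.57450464  0.23994389] [[307.10454      0.         251.88815937]
 [  0.         307.10454    189.06101139]
 [  0.           0.           1.        ]]
```

View pics/w1.png

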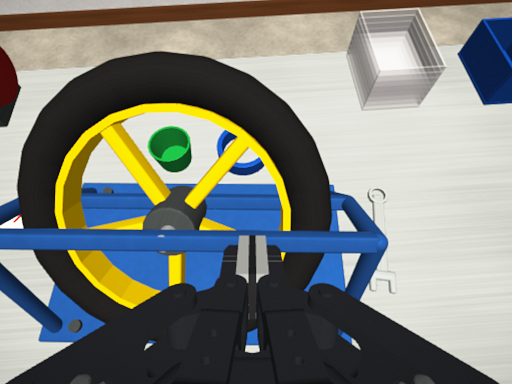

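The wrist view shows the wheel close up. The upper spokes end at the rim near (108,128) and (248,142), the hub face is at about (168,232), and the fingertips are at about (250,238), just over the crossbar. I'll check the fit against this view.

Run:
```python
from h import *
p=np.load('p.npy');d=pickle.load(open('c1.pkl','rb'));c=d["wrist"];im=cv2.cvtColor(c["frame"],4)
th=3.677
# yellow mask overlap fit: outer ellipse of rim front edge (r=.116,h=.017..) via overlay
def draw(im,p,th,col):
    for r,h in[(.16,0),(.109,.017)]:
        P=proj(c,np.vstack([W(p,wheel(r,a,h)) for a in np.linspace(0,6.283,60)]));cv2.polylines(im,[P.round().astype(int)],True,col,1)
    for k in range(5):
        P=proj(c,np.vstack([W(p,wheel(r,th+np.radians(36+72*k),.012)) for r in(.026,.109)])).round().astype(int);cv2.line(im,tuple(map(int,P[0])),tuple(map(int,P[1])),col,1)
    P=proj(c,np.vstack([W(p,wheel(0,0,.048)+np.array([0,y,0])) for y in(-.19,.19)])).round().astype(int);cv2.line(im,tuple(map(int,P[0])),tuple(map(int,P[1])),col,1)
draw(im,p,th,(255,0,255))
cv2.imwrite('pics/w1o.png',cv2.resize(im[40:340,0:400],None,fx=2,fy=2))
```

```text
(no output)
```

View pics/w1o.png

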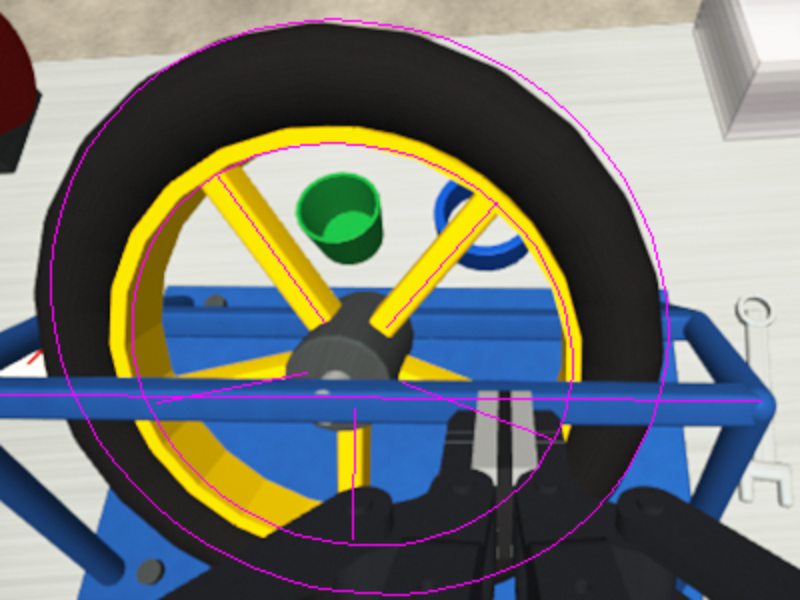

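The fit holds to about 2 mm. I'll move in beside the right spoke.

>>> apply_moves(moves=[{"dp": [13, 3, -24], "rot": [0, 0, 0], "grip": 0}, {"dp": [25, 5, -48], "rot": [-1, -0.5, -0.5], "grip": 0}, {"dp": [25, 5, -48], "rot": [-1, -0.5, -0.5], "grip": 0}])

```text
time_s: 2.33
tcp_pos: [0.4999, -0.112, 0.229]
tool_rot: [0.015, 0.924, -0.035, 0.381]
contact_force: [0.3, 0.1, 0.5]
gripper_width: -0.0
finger_force: 0.0
```

```bash
python3 w.py 34 -70 30 34 -70 0
```

```text
t 2.325 pos [ 499.9 -112.   229. ] uyh [ 31.4 -70.4  59.1] F [0.3 0.1 0.5] q [-0.68 -0.81  2.47  0.55  0.87  0.74] grip -0.0
rot [ 0.08 -0.12 -0.16]
[34.0, -70.0, 30.0] [ 22.4  -1.4 -18.8]
[34.0, -70.0, 0.0] [ 43.5  -3.1 -40. ]
```

>>> apply_moves(moves=[{"dp": [12, -1, -10], "rot": [0, 0, 0], "grip": 0}, {"dp": [22, -2, -19], "rot": [0, 0, 0], "grip": 0}, {"dp": [33, -3, -30], "rot": [0, 0, 0], "grip": 0}, {"dp": [44, -3, -40], "rot": [0, 0, 0], "grip": 0}, {"dp": [44, -3, -40], "rot": [0, 0, 0], "grip": 0}])

```text
time_s: 2.95
tcp_pos: [0.5449, -0.1163, 0.192]
tool_rot: [0.017, 0.923, -0.035, 0.383]
contact_force: [-0.0, -0.2, -0.2]
gripper_width: 0.004
finger_force: 0.0
```

```bash
python3 w.py 34 -70 0 36 -66 0 40 -60 0 47 -52 0 52 -44 0
python3 - <<'E'
from workcell import camera
import cv2,pickle
d=camera("wrist")
cv2.imwrite('pics/w2.png',cv2.cvtColor(d["frame"],4))
E
```

```text
t 2.95 pos [ 544.9 -116.3  192. ] uyh [ 37.3 -71.1   1. ] F [-0.  -0.2 -0.2] q [-0.59 -0.58  2.43  0.6   0.67  0.7 ] grip 0.0
rot [ 0.19  0.07 -0.11]
[34.0, -70.0, 0.0] [-1.5  1.2 -3. ]
[36.0, -66.0, 0.0] [ 0.2  5.1 -1.6]
[40.0, -60.0, 0.0] [ 3.5 10.9  1.2]
[47.0, -52.0, 0.0] [ 9.1 18.4  6.2]
[52.0, -44.0, 0.0] [13.3 26.1  9.7]
```

View pics/w2.png

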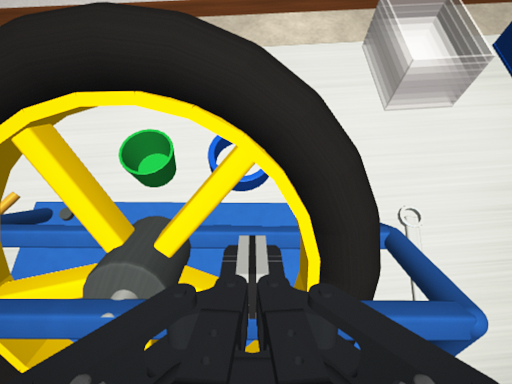

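The finger is in the gap between spokes, with the tips near (252,245). It is right of the spoke that runs from (250,150) to (165,250), and nothing is touching. Push 1 starts now.

>>> apply_moves(moves=[{"dp": [0, 5, -1], "rot": [0, 0, 0], "grip": 0}, {"dp": [3, 10, 1], "rot": [0, 0, 0], "grip": 0}, {"dp": [6, 15, 4], "rot": [0, 0, 0], "grip": 0}, {"dp": [9, 20, 6], "rot": [0, 0, 0], "grip": 0}, {"dp": [12, 26, 8], "rot": [0, 0, 0], "grip": 0}])

```text
time_s: 3.62
tcp_pos: [0.557, -0.0891, 0.1997]
tool_rot: [0.017, 0.923, -0.035, 0.383]
contact_force: [-1.1, 0.2, -0.3]
gripper_width: 0.001
finger_force: 0.0
```

```bash
python3 w.py 54 -36 0 57 -28 0 58 -21 0 60 -13 0 60 -5 0
```

```text
t 3.625 pos [557.  -89.1 199.7] uyh [ 49.6 -43.   -0.6] F [-1.1  0.2 -0.3] q [-0.49 -0.58  2.41  0.5   0.62  0.85] grip 0.0
rot [ 0.24  0.1  -0.15]
[54.0, -36.0, 0.0] [3.2 6.8 3.5]
[57.0, -28.0, 0.0] [ 6.  14.6  5.6]
[58.0, -21.0, 0.0] [ 7.2 21.5  6.3]
[60.0, -13.0, 0.0] [ 9.3 29.4  7.7]
[60.0, -5.0, 0.0] [ 9.9 37.4  7.7]
```

>>> apply_moves(moves=[{"dp": [3, 7, 3], "rot": [0, 0, 0], "grip": 0}, {"dp": [6, 15, 5], "rot": [0, 0, 0], "grip": 0}])

```text
time_s: 3.88
tcp_pos: [0.563, -0.074, 0.2045]
tool_rot: [0.017, 0.923, -0.035, 0.383]
contact_force: [-0.3, 0.8, -0.4]
gripper_width: -0.003
finger_force: 0.0
```

```bash
python3 w.py 58 -21 0 60 -13 0 60 -5 0 60 3 0 59 11 0
python3 - <<'E'
from workcell import camera
import cv2,pickle
d=camera("wrist")
cv2.imwrite('pics/w3.png',cv2.cvtColor(d["frame"],4))
E
```

```text
t 3.875 pos [563.  -74.  204.5] uyh [ 56.4 -27.6  -0.5] F [-0.3  0.8 -0.4] q [-0.43 -0.57  2.4   0.44  0.61  0.94] grip -0.0
rot [ 0.23  0.09 -0.14]
[58.0, -21.0, 0.0] [1.3 6.5 1.5]
[60.0, -13.0, 0.0] [ 3.3 14.3  2.9]
[60.0, -5.0, 0.0] [ 4.  22.3  2.9]
[60.0, 3.0, 0.0] [ 4.6 30.3  2.9]
[59.0, 11.0, 0.0] [ 4.5 38.3  2.2]
```

View pics/w3.png

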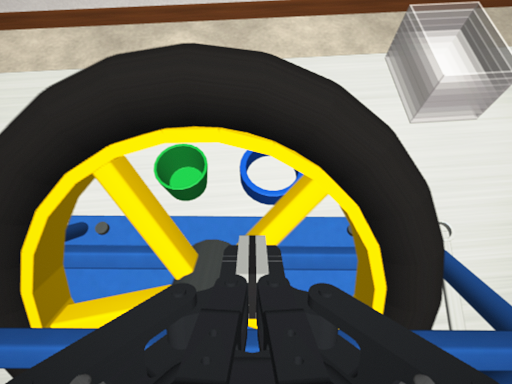

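The spoke has not moved: it still runs from (325,180) down behind the fingers. The tips passed in front of it, so my depth estimate is off. I'll refine it with two wrist views.

```bash
cat > fit.py <<'E'
from h import *
from workcell import camera,status
def edge(c,p):
    im=cv2.cvtColor(c["frame"],cv2.COLOR_RGB2HSV).astype(int);Hh,S,V=im[...,0],im[...,1],im[...,2]
    Y=(abs(Hh-26)<9)&(S>140)&(V>70)
    out=[]
    for a in np.radians(np.arange(-75,76,3)):
        P=np.array([proj(c,W(p,wheel(r,a,.017)))[0] for r in np.arange(.090,.135,.0004)]).round().astype(int)
        ok=(P>=0).all(1)&(P[:,0]<512)&(P[:,1]<384)
        if not ok.all(): continue
        y=Y[P[:,1],P[:,0]]; v=V[P[:,1],P[:,0]]
        k=np.nonzero(y)[0]
        if len(k)and k[-1]<len(y)-6 and v[k[-1]+4]<60: out.append((a,*P[k[-1]]))
    return np.array(out)
E
python3 - <<'E'
from fit import *
p=np.load('p.npy');c1=pickle.load(open('c1.pkl','rb'))["wrist"];c2=camera("wrist");pickle.dump(c2,open('c2.pkl','wb'))
s=status.observe();print('TCP pix',proj(c2,s["tcp_pos"]))
E=[(c,edge(c,p)) for c in(c1,c2)];print([len(e) for _,e in E])
A=np.linspace(-1.6,1.6,400)
def res(x,h):
    o=[]
    for c,e in E:
        M=proj(c,np.vstack([W(x[:3],wheel(.116,a,h)+np.array([0,0,x[3]])) for a in A]))
        D=e[:,None,1:]-M[None];i=(D**2).sum(2).argmin(1);j=np.clip(i,1,len(A)-2)
        T=M[j+1]-M[j-1];n=np.c_[-T[:,1],T[:,0]]/np.linalg.norm(T,axis=1)[:,None]
        o.append((D[np.arange(len(j)),j]*n).sum(1))
    return np.concatenate(o)
for h in(.017,.022):
    f=least_squares(lambda x:res([*x,0],h),p,loss='soft_l1');print(h,f.x,f.cost)
    f=least_squares(lambda x:np.r_[res(x,h),x[3]*1e2],[*p,0],loss='soft_l1');print(h,f.x,f.cost)
E
```

```text
TCP pix [[252.93846974 217.36469122]]
[51, 48]
0.017 [ 0.52545564 -0.0404928  -0.05532149] 15.891892120188892
0.017 [ 5.25570013e-01 -4.04716174e-02 -5.37719339e-02 -1.28193955e-04] 15.832140992847034
0.022 [ 0.52584339 -0.04166815 -0.1075579 ] 51.91380095277858
0.022 [ 0.52909609 -0.04066277 -0.053856   -0.00365869] 15.896970601057523
```

```bash
python3 - <<'E'
from fit import *
p=np.array([.5255,-.0405,-.0545]);np.save('p.npy',p)
c2=pickle.load(open('c2.pkl','rb'));s=status.observe();R=Ro.from_quat(s["tool_rot"][[1,2,3,0]]).as_matrix()
print('cam in tool',(R.T@(-c2["R"].T@c2["t"]-s["tcp_pos"])).round(3)); print('cam axis in tool',(R.T@c2["R"].T).round(2))
for x in(-.011,0,.011):
    print(x,[(d,proj(c2,s["tcp_pos"]+R@[x,0,-d/1000])[0].round(0).tolist()) for d in(0,10,19,30)])
print(s["gripper_width"])
im=cv2.cvtColor(c2["frame"],4)
cv2.imwrite('pics/tip.png',cv2.resize(im[170:330,150:360],None,fx=3.5,fy=3.5))
E
python3 w.py
```

```text
cam in tool [ 0.081 -0.001 -0.183]
cam axis in tool [[-0.   -0.95 -0.32]
 [ 1.   -0.    0.  ]
 [-0.   -0.32  0.95]]
-0.011 [(0, [253.0, 233.0]), (10, [253.0, 240.0]), (19, [253.0, 247.0]), (30, [253.0, 257.0])]
0 [(0, [253.0, 217.0]), (10, [253.0, 224.0]), (19, [253.0, 230.0]), (30, [253.0, 239.0])]
0.011 [(0, [253.0, 202.0]), (10, [253.0, 207.0]), (19, [253.0, 213.0]), (30, [253.0, 221.0])]
0.0026375650613074475
t 3.975 pos [563.1 -73.5 204.6] uyh [ 55.8 -30.9   0.2] F [-0.   1.2  0.2] q [-0.43 -0.57  2.4   0.45  0.61  0.94] grip 0.0
rot [0.23 0.1  1.25]
```

View pics/tip.png

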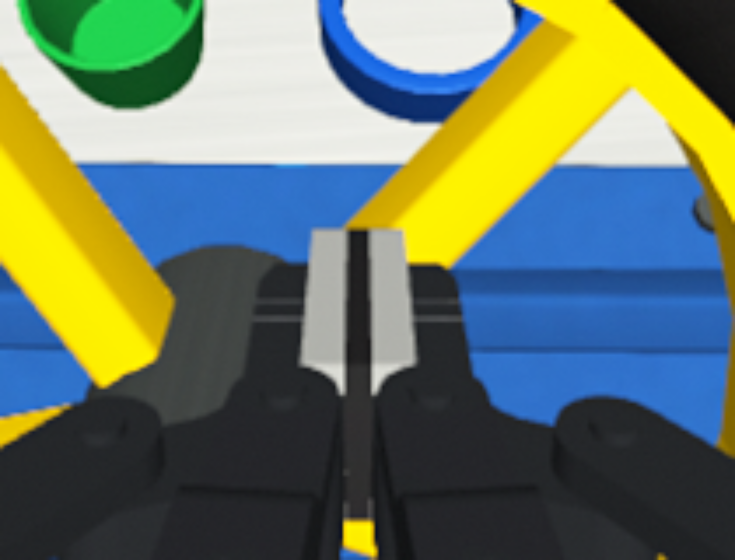

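```bash
cat >> h.py <<'E'
def back(c,p,uv,h): # pixel -> (u,y) mm on wheel plane at h mm
    o=inv(p,-c["R"].T@c["t"]); d=c["R"].T@np.linalg.inv(c["K"])@[*uv,1]
    e=inv(p,-c["R"].T@c["t"]+d)-o; k=(h-o[2])/e[2]; return (o+k*e)[:2]
E
python3 - <<'E'
from h import *
p=np.load('p.npy');c=pickle.load(open('c2.pkl','rb'))
f=lambda x,y:(x/3.5+150,y/3.5+170)
for q in[(605,60),(425,240),(95,260)]:
    a=back(c,p,f(*q),12);print(q,a.round(1),np.degrees(np.arctan2(a[1],a[0])).round(1),np.hypot(*a).round(1))
print('tip edge centre on h=0,12,30,45:',[back(c,p,f(358,230),h).round(1) for h in(0,12,30,45)])
E
```

```text
(605, 60) [ 79.5 -72.3] -42.3 107.4
(425, 240) [ 46.4 -42.1] -42.2 62.6
(95, 260) [43.8 16.8] 20.9 46.9
tip edge centre on h=0,12,30,45: [array([ 42.5, -30.3]), array([ 48.6, -30.2]), array([ 57.8, -29.9]), array([ 65.5, -29.7])]
```

Run:
```python
from fit import *
s=status.observe();R=Ro.from_quat(s["tool_rot"][[1,2,3,0]]).as_matrix();o=[]
for n in("top","scene"):
    c=camera(n);im=cv2.cvtColor(c["frame"],4)
    P=[proj(c,s["tcp_pos"]+R@[0,0,-d])[0] for d in(0,.02,.04,.073)]
    x0,y0=(P[0]-[27,35]).astype(int);im=cv2.resize(im[y0:y0+70,x0:x0+54],None,fx=7,fy=7,interpolation=cv2.INTER_CUBIC)
    for q,col in zip(P,[(255,0,255),(0,255,0),(255,255,0),(255,255,255)]):cv2.circle(im,tuple(((q+.5-[x0,y0])*7).astype(int).tolist()),3,col,-1)
    o.append(im)
cv2.imwrite('pics/tip2.png',np.hstack(o))
```

```text
(no output)
```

View pics/tip2.png

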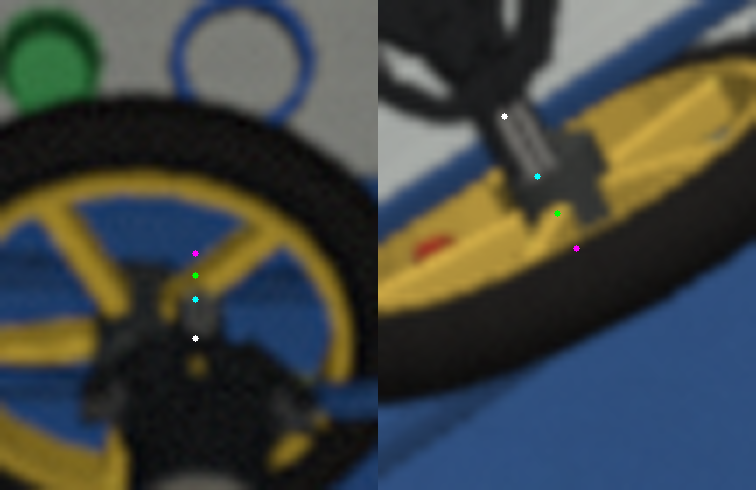

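Both views show the real fingertips about 35–40 mm short of the reported TCP along the tool axis: the tip lies between the green 20 mm and cyan 40 mm marks. That is why it missed. I'll go back to the gap and insert about 38 mm deeper, and add an automatic spoke-angle reader.

```bash
cat > ang.py <<'E'
from fit import *
def angle(c,p,lo=0,hi=360):
    im=cv2.cvtColor(c["frame"],cv2.COLOR_RGB2HSV).astype(int)
    Y=(abs(im[...,0]-26)<9)&(im[...,1]>140)&(im[...,2]>70)
    A=np.arange(-75,75.1,.5);sc=[]
    for a in np.radians(A):
        v=[]
        for r in np.arange(.08,.105,.002):
            q=proj(c,W(p,wheel(r,a,.012)))[0].round().astype(int)
            if 0<=q[0]<512 and 0<=q[1]<384: v.append(Y[q[1],q[0]])
        sc.append(np.mean(v) if v else 0)
    sc=np.array(sc);m=sc>.6;out=[];i=0
    while i<len(A):
        if m[i]:
            j=i
            while j<len(A) and m[j]: j+=1
            out.append((A[i],A[j-1]));i=j
        i+=1
    return out
if __name__=="__main__":
    p=np.load('p.npy');c=camera("wrist");print('spokes',[(float(a),float(b)) for a,b in angle(c,p)])
E
python3 ang.py; python3 w.py 50 -55 5 36 -72 0 36 -72 -36
```

```text
spokes [(-46.0, -35.0), (21.0, 34.0)]
t 4.125 pos [562.7 -74.4 204.2] uyh [ 55.3 -31.8   0.1] F [-1.1 -0.6  0.7] q [-0.44 -0.57  2.4   0.45  0.61  0.93] grip -0.0
rot [0.23 0.07 1.31]
[50.0, -55.0, 5.0] [ -8.4 -22.8  -0.3]
[36.0, -72.0, 0.0] [-15.7 -39.4 -13.7]
[36.0, -72.0, -36.0] [  9.7 -40.8 -39.2]
```

>>> apply_moves(moves=[{"dp": [-8, -22, -3], "rot": [0, 0, 0.5], "grip": 0}, {"dp": [-16, -39, -13], "rot": [0, 0, 1.3], "grip": 0}, {"dp": [-16, -39, -13], "rot": [0, 0, 1.3], "grip": 0}, {"dp": [-10, -40, -20], "rot": [0, 0, 1.3], "grip": 0}, {"dp": [-5, -40, -25], "rot": [0, 0, 1.3], "grip": 0}])

```text
time_s: 4.75
tcp_pos: [0.5583, -0.1141, 0.1791]
tool_rot: [0.012, 0.923, -0.024, 0.383]
contact_force: [0.2, -0.2, 0.1]
gripper_width: -0.002
finger_force: 0.0
```

```bash
python3 w.py 36 -72 -26 36 -72 -37
```

```text
t 4.75 pos [ 558.3 -114.1  179.1] uyh [ 35.9 -71.7 -16. ] F [ 0.2 -0.2  0.1] q [-0.58 -0.51  2.41  0.65  0.62  0.63] grip -0.0
rot [0.23 0.09 0.01]
[36.0, -72.0, -26.0] [ 7.1 -0.7 -7. ]
[36.0, -72.0, -37.0] [ 14.8  -1.1 -14.8]
```

>>> apply_moves(moves=[{"dp": [4, 0, -4], "rot": [0, 0, 0], "grip": 0}, {"dp": [8, -1, -8], "rot": [0, 0, 0], "grip": 0}, {"dp": [12, -1, -12], "rot": [0, 0, 0], "grip": 0}, {"dp": [16, -1, -16], "rot": [0, 0, 0], "grip": 0}, {"dp": [16, -1, -16], "rot": [0, 0, 0], "grip": 0}])

```text
time_s: 5.38
tcp_pos: [0.5737, -0.1153, 0.1627]
tool_rot: [0.012, 0.923, -0.025, 0.383]
contact_force: [-0.6, 0.0, -0.6]
gripper_width: -0.002
finger_force: 0.0
```

```bash
python3 w.py 38 -66 -38 41 -61 -38 44 -56 -38
```

```text
t 5.375 pos [ 573.7 -115.3  162.7] uyh [ 35.3 -72.1 -38.5] F [-0.6  0.  -0.6] q [-0.56 -0.42  2.39  0.69  0.56  0.59] grip -0.0
rot [0.2  0.04 0.02]
[38.0, -66.0, -38.0] [1.9 6.  2.3]
[41.0, -61.0, -38.0] [ 4.3 10.9  4.4]
[44.0, -56.0, -38.0] [ 6.6 15.8  6.5]
```

>>> apply_moves(moves=[{"dp": [1, 3, 1], "rot": [0, 0, 0], "grip": 0}, {"dp": [2, 6, 2], "rot": [0, 0, 0], "grip": 0}, {"dp": [3, 8, 3], "rot": [0, 0, 0], "grip": 0}, {"dp": [4, 11, 4], "rot": [0, 0, 0], "grip": 0}])

```text
time_s: 5.88
tcp_pos: [0.5778, -0.1054, 0.1676]
tool_rot: [0.013, 0.923, -0.025, 0.384]
contact_force: [-1.3, -6.3, -2.7]
gripper_width: 0.004
finger_force: 2.4
```

```bash
python3 ang.py; python3 w.py 44 -56 -38 47 -50 -38 50 -44 -38 52 -38 -38 54 -32 -38
```

```text
spokes [(-44.5, -35.0), (19.0, 35.5)]
t 5.925 pos [ 577.9 -105.1  167.8] uyh [ 41.5 -61.6 -37.6] F [-0.7 -3.3 -0.6] q [-0.52 -0.43  2.39  0.65  0.55  0.66] grip 0.0
rot [0.31 0.13 0.1 ]
[44.0, -56.0, -38.0] [2.4 5.5 1.5]
[47.0, -50.0, -38.0] [ 4.9 11.4  3.6]
[50.0, -44.0, -38.0] [ 7.3 17.2  5.7]
[52.0, -38.0, -38.0] [ 9.  23.2  7.1]
[54.0, -32.0, -38.0] [10.8 29.1  8.6]
```

Contact made, about 6 N in -y. I'll carry on along the arc.

>>> apply_moves(moves=[{"dp": [2, 5, 2], "rot": [0, 0, 0], "grip": 0}, {"dp": [5, 11, 4], "rot": [0, 0, 0], "grip": 0}, {"dp": [7, 17, 6], "rot": [0, 0, 0], "grip": 0}, {"dp": [9, 23, 7], "rot": [0, 0, 0], "grip": 0}, {"dp": [11, 29, 8], "rot": [0, 0, 0], "grip": 0}])

```text
time_s: 6.55
tcp_pos: [0.5902, -0.0772, 0.1778]
tool_rot: [0.014, 0.922, -0.025, 0.385]
contact_force: [-1.9, -6.0, 4.3]
gripper_width: -0.002
finger_force: 3.5
```

```bash
python3 ang.py; python3 w.py 57 -26 -38 58 -20 -38 59 -14 -38 60 -7 -38 60 0 -38
```

```text
spokes [(-16.0, -8.5), (44.5, 63.5), (73.5, 75.0)]
t 6.6 pos [590.1 -76.2 177.7] uyh [ 56.  -32.2 -38. ] F [-0.1 -1.8  2.2] q [-0.42 -0.43  2.37  0.54  0.51  0.82] grip -0.01
rot [0.33 0.3  0.12]
[57.0, -26.0, -38.0] [1.  6.1 0.7]
[58.0, -20.0, -38.0] [ 2.1 12.1  1.5]
[59.0, -14.0, -38.0] [ 3.1 18.   2.2]
[60.0, -7.0, -38.0] [ 4.2 25.   2.9]
[60.0, 0.0, -38.0] [ 4.6 32.   2.9]
```

>>> apply_moves(moves=[{"dp": [1, 6, 1], "rot": [0, 0, 0], "grip": 0}, {"dp": [2, 12, 2], "rot": [0, 0, 0], "grip": 0}, {"dp": [3, 18, 2], "rot": [0, 0, 0], "grip": 0}, {"dp": [4, 25, 3], "rot": [0, 0, 0], "grip": 0}, {"dp": [4, 32, 3], "rot": [0, 0, 0], "grip": 0}])

```text
time_s: 7.22
tcp_pos: [0.5928, -0.0444, 0.1785]
tool_rot: [0.013, 0.923, -0.025, 0.384]
contact_force: [-0.0, -6.9, -0.8]
gripper_width: -0.002
finger_force: 3.0
```

```bash
python3 ang.py; python3 w.py 59 6 -38 58 12 -38 57 18 -38 54 24 -38 51 30 -38
```

```text
spokes [(-56.5, -40.5), (14.0, 24.5), (75.0, 75.0)]
t 7.275 pos [592.6 -43.4 178.2] uyh [ 56.8   0.7 -38.1] F [-0.2 -0.9 -0.5] q [-0.32 -0.43  2.37  0.42  0.48  1.  ] grip 0.0
rot [0.25 0.08 0.06]
[59.0, 6.0, -38.0] [1.7 5.2 1.6]
[58.0, 12.0, -38.0] [ 1.3 11.2  0.9]
[57.0, 18.0, -38.0] [ 1.  17.3  0.2]
[54.0, 24.0, -38.0] [-0.8 23.4 -1.9]
[51.0, 30.0, -38.0] [-2.6 29.5 -4. ]
```

Spoke now at about +20°. Continuing.

>>> apply_moves(moves=[{"dp": [1, 6, 1], "rot": [0, 0, 0], "grip": 0}, {"dp": [1, 12, 1], "rot": [0, 0, 0], "grip": 0}, {"dp": [0, 18, 0], "rot": [0, 0, 0], "grip": 0}, {"dp": [-1, 24, -2], "rot": [0, 0, 0], "grip": 0}, {"dp": [-3, 30, -4], "rot": [0, 0, 0], "grip": 0}])

```text
time_s: 7.9
tcp_pos: [0.5904, -0.0143, 0.1755]
tool_rot: [0.013, 0.923, -0.025, 0.384]
contact_force: [1.3, -5.6, 1.7]
gripper_width: 0.001
finger_force: 2.7
```

```bash
python3 ang.py; python3 w.py 47 35 -38 43 40 -38 40 44 -38 40 30 -38
```

```text
spokes [(-75.0, -74.5), (-27.5, -14.5), (39.5, 52.5)]
t 7.95 pos [589.9 -13.5 174.7] uyh [ 51.3  30.5 -37.5] F [ 1.2 -0.9  1.4] q [-0.24 -0.44  2.38  0.3   0.44  1.17] grip 0.0
rot [0.25 0.14 0.06]
[47.0, 35.0, -38.0] [-2.5  4.6 -3.4]
[43.0, 40.0, -38.0] [-5.   9.8 -6.2]
[40.0, 44.0, -38.0] [-6.9 13.9 -8.3]
[40.0, 30.0, -38.0] [-7.7 -0.1 -8.3]
```

>>> apply_moves(moves=[{"dp": [-2, 5, -3], "rot": [0, 0, 0], "grip": 0}, {"dp": [-5, 10, -6], "rot": [0, 0, 0], "grip": 0}, {"dp": [-7, 14, -8], "rot": [0, 0, 0], "grip": 0}, {"dp": [-7, 14, -8], "rot": [0, 0, 0], "grip": 0}])

```text
time_s: 8.45
tcp_pos: [0.5832, 0.0004, 0.1671]
tool_rot: [0.012, 0.923, -0.025, 0.384]
contact_force: [1.8, -2.9, 1.1]
gripper_width: -0.003
finger_force: 1.6
```

```bash
python3 ang.py; python3 w.py 43 32 -38 43 32 10 43 32 30
```

```text
spokes [(-75.0, -64.0), (-9.0, 2.0), (55.5, 70.0)]
t 8.5 pos [5.832e+02 4.000e-01 1.671e+02] uyh [ 40.6  44.  -37.7] F [ 2.2 -3.   1.6] q [-0.2  -0.45  2.4   0.24  0.42  1.24] grip -0.0
rot [0.24 0.16 0.03]
[43.0, 32.0, -38.0] [  1.2 -12.1   1.5]
[43.0, 32.0, 10.0] [-32.7 -10.2  35.4]
[43.0, 32.0, 30.0] [-46.8  -9.4  49.5]
```

>>> apply_moves(moves=[{"dp": [0, -4, 1], "rot": [0, 0, 0], "grip": 0}, {"dp": [0, -10, 1], "rot": [0, 0, 0], "grip": 0}, {"dp": [-14, -10, 16], "rot": [0, 0, 0], "grip": 0}, {"dp": [-30, -10, 32], "rot": [0, 0, 0], "grip": 0}, {"dp": [-30, -10, 32], "rot": [0, 0, 0], "grip": 0}])

```text
time_s: 9.12
tcp_pos: [0.5527, -0.0096, 0.1994]
tool_rot: [0.012, 0.923, -0.025, 0.384]
contact_force: [0.6, -1.0, 0.6]
gripper_width: 0.001
finger_force: 0.0
```

```bash
python3 ang.py; python3 w.py 45 -5 8 44 -34 8 44 -34 -38
```

```text
spokes [(-75.0, -66.5), (-9.5, 0.5), (56.5, 70.0)]
t 9.175 pos [552.7  -9.6 198.6] uyh [41.8 32.4  5.7] F [-0.1  0.  -0.9] q [-0.26 -0.63  2.44  0.26  0.56  1.2 ] grip 0.0
rot [0.22 0.13 0.03]
[45.0, -5.0, 8.0] [ -1.4 -37.3   3.9]
[44.0, -34.0, 8.0] [ -3.7 -66.3   3.2]
[44.0, -34.0, -38.0] [ 28.8 -68.  -29.3]
```

>>> apply_moves(moves=[{"dp": [-1, -35, 4], "rot": [0, 0, 0], "grip": 0}, {"dp": [-4, -66, 3], "rot": [0, 0, 0], "grip": 0}, {"dp": [-4, -66, 3], "rot": [0, 0, 0], "grip": 0}, {"dp": [6, -67, -7], "rot": [0, 0, 0], "grip": 0}, {"dp": [12, -67, -13], "rot": [0, 0, 0], "grip": 0}])

```text
time_s: 9.8
tcp_pos: [0.5646, -0.0757, 0.1836]
tool_rot: [0.012, 0.924, -0.025, 0.382]
contact_force: [0.3, 0.9, 0.1]
gripper_width: -0.0
finger_force: 0.0
```

```bash
python3 ang.py; python3 w.py 44 -34 -38
```

```text
spokes [(-75.0, -67.0), (-10.5, -2.0), (52.5, 70.0)]
t 9.85 pos [564.6 -75.5 182.8] uyh [ 41.6 -32.8 -16.3] F [-0.8  0.5 -0.8] q [-0.46 -0.53  2.41  0.53  0.58  0.82] grip -0.0
rot [ 0.14 -0.08 -0.01]
[44.0, -34.0, -38.0] [ 17.   -2.1 -13.6]
```

>>> apply_moves(moves=[{"dp": [5, -1, -4], "rot": [0, 0, 0], "grip": 0}, {"dp": [9, -1, -7], "rot": [0, 0, 0], "grip": 0}, {"dp": [13, -2, -10], "rot": [0, 0, 0], "grip": 0}, {"dp": [17, -2, -14], "rot": [0, 0, 0], "grip": 0}, {"dp": [17, -2, -14], "rot": [0, 0, 0], "grip": 0}])

```text
time_s: 10.48
tcp_pos: [0.5817, -0.0785, 0.1707]
tool_rot: [0.012, 0.923, -0.025, 0.383]
contact_force: [-0.8, -0.2, 0.5]
gripper_width: -0.001
finger_force: 0.0
```

```bash
python3 w.py 46 -28 -38 48 -23 -38 49 -17 -38 50 -11 -38 51 -6 -38
```

```text
t 10.475 pos [581.7 -78.5 170.7] uyh [ 45.2 -34.8 -37.1] F [-0.8 -0.2  0.5] q [-0.44 -0.44  2.39  0.56  0.52  0.79] grip -0.0
rot [0.2  0.04 0.03]
[46.0, -28.0, -38.0] [ 1.6  6.8 -0.1]
[48.0, -23.0, -38.0] [ 3.3 11.7  1.3]
[49.0, -17.0, -38.0] [ 4.3 17.6  2. ]
[50.0, -11.0, -38.0] [ 5.4 23.6  2.7]
[51.0, -6.0, -38.0] [ 6.3 28.5  3.4]
```

>>> apply_moves(moves=[{"dp": [2, 6, 0], "rot": [0, 0, 0], "grip": 0}, {"dp": [3, 11, 1], "rot": [0, 0, 0], "grip": 0}, {"dp": [4, 15, 2], "rot": [0, 0, 0], "grip": 0}, {"dp": [5, 20, 2], "rot": [0, 0, 0], "grip": 0}, {"dp": [6, 25, 3], "rot": [0, 0, 0], "grip": 0}])

```text
time_s: 11.1
tcp_pos: [0.5875, -0.0544, 0.1741]
tool_rot: [0.014, 0.923, -0.025, 0.383]
contact_force: [-2.7, -7.0, -2.5]
gripper_width: 0.001
finger_force: 3.4
```

```bash
python3 ang.py;python3 w.py 51 -4 -38 51 2 -38 51 6 -38 51 10 -38
```

```text
spokes [(-66.0, -49.5), (5.5, 15.5), (67.0, 75.0)]
t 11.15 pos [587.6 -53.7 174.4] uyh [ 51.   -9.8 -37.7] F [-0.6 -2.8 -1.1] q [-0.36 -0.44  2.38  0.46  0.48  0.93] grip -0.0
rot [0.31 0.09 0.07]
[51.0, -4.0, -38.0] [ 0.5  5.8 -0.2]
[51.0, 2.0, -38.0] [ 0.8 11.8 -0.2]
[51.0, 6.0, -38.0] [ 1.  15.8 -0.2]
[51.0, 10.0, -38.0] [ 1.2 19.8 -0.2]
```

>>> apply_moves(moves=[{"dp": [0, 5, 0], "rot": [0, 0, 0], "grip": 0}, {"dp": [1, 10, 0], "rot": [0, 0, 0], "grip": 0}, {"dp": [1, 15, 0], "rot": [0, 0, 0], "grip": 0}, {"dp": [1, 19, 0], "rot": [0, 0, 0], "grip": 0}])

```text
time_s: 11.65
tcp_pos: [0.5894, -0.0355, 0.1755]
tool_rot: [0.014, 0.923, -0.025, 0.384]
contact_force: [-0.7, -6.7, 0.9]
gripper_width: 0.002
finger_force: 3.0
```

```bash
python3 ang.py;python3 w.py 51 12 -38 51 14 -38 50 4 -38
```

```text
spokes [(-45.0, -30.5), (23.5, 35.5)]
t 11.7 pos [589.3 -35.  175.5] uyh [ 52.3   9.  -37.5] F [-1.  -3.7  0.4] q [-0.3  -0.45  2.38  0.39  0.46  1.04] grip -0.0
rot [0.32 0.21 0.08]
[51.0, 12.0, -38.0] [-0.3  3.  -1.3]
[51.0, 14.0, -38.0] [-0.2  5.  -1.3]
[50.0, 4.0, -38.0] [-1.5 -4.9 -2. ]
```

Spoke at about 31.2°, so about 4.8° (4 mm) still to go.

>>> apply_moves(moves=[{"dp": [0, 2, 0], "rot": [0, 0, 0], "grip": 0}, {"dp": [0, 4, -1], "rot": [0, 0, 0], "grip": 0}, {"dp": [0, 4, -1], "rot": [0, 0, 0], "grip": 0}])

```text
time_s: 12.08
tcp_pos: [0.5895, -0.0312, 0.1748]
tool_rot: [0.013, 0.923, -0.025, 0.384]
contact_force: [-1.6, -4.6, 2.0]
gripper_width: -0.0
finger_force: 2.5
```

```bash
python3 ang.py;python3 w.py 50 5 -38 50 5 10 50 5 60
```

```text
spokes [(-39.5, -26.0), (28.0, 40.5)]
t 12.125 pos [589.5 -31.2 174.8] uyh [ 51.8  12.8 -37.9] F [-2.1 -4.8  2.6] q [-0.29 -0.44  2.38  0.38  0.46  1.06] grip 0.01
rot [0.32 0.23 0.07]
[50.0, 5.0, -38.0] [-1.6 -7.7 -1.3]
[50.0, 5.0, 10.0] [-35.5  -5.9  32.6]
[50.0, 5.0, 60.0] [-70.8  -4.   68. ]
```

Spokes are at about +36.1° and -35.1°, so the valve is at the top to within 1°. Withdrawing.

>>> apply_moves(moves=[{"dp": [-1, -4, -1], "rot": [0, 0, 0], "grip": 0}, {"dp": [-2, -8, -1], "rot": [0, 0, 0], "grip": 0}, {"dp": [-18, -7, 15], "rot": [0, 0, 0], "grip": 0}, {"dp": [-36, -6, 33], "rot": [0, 0, 0], "grip": 0}, {"dp": [-60, -5, 58], "rot": [0, 0, 0], "grip": 0}])

```text
time_s: 12.75
tcp_pos: [0.5275, -0.0351, 0.2304]
tool_rot: [0.012, 0.924, -0.025, 0.382]
contact_force: [0.3, -0.0, 0.4]
gripper_width: 0.002
finger_force: 0.0
```

>>> apply_moves(moves=[{"dp": [-10, 0, 25], "rot": [0, 0, 0], "grip": 0}, {"dp": [-20, 0, 50], "rot": [0, 0, 0], "grip": 0}, {"dp": [-20, 0, 60], "rot": [0, 0, 0], "grip": 0}, {"dp": [-20, 0, 60], "rot": [0, 0, 0], "grip": 0}])

```text
time_s: 13.25
tcp_pos: [0.5091, -0.0356, 0.2917]
tool_rot: [0.012, 0.923, -0.025, 0.384]
contact_force: [0.6, 0.3, -0.1]
gripper_width: 0.003
finger_force: 0.0
```

```bash
python3 ang.py;python3 w.py
python3 - <<'E'
from fit import *
p=np.load('p.npy');c=camera("wrist");f=c["frame"].astype(int)
m=(f[...,0]>110)&(f[...,1]<60)&(f[...,2]<70)
n,l,st,ce=cv2.connectedComponentsWithStats(m.astype(np.uint8))
for i in range(1,n):
    if st[i,4]>25: print(st[i,4],ce[i],back(c,p,ce[i],0))
cv2.imwrite('pics/end.png',cv2.cvtColor(c["frame"],4))
E
```

```text
spokes [(-39.5, -28.5), (29.5, 40.5)]
t 13.3 pos [508.7 -35.4 290.3] uyh [ 76.6   4.1 100.7] F [ 0.6  0.2 -0. ] q [-0.41 -0.88  2.39  0.31  0.9   1.12] grip 0.0
rot [0.2  0.02 0.02]
1832 [13.44104803 81.18558952] [160.87564554 211.93750811]
289 [255.46366782 159.15916955] [91.80974461  0.95985031]
```

View pics/end.png

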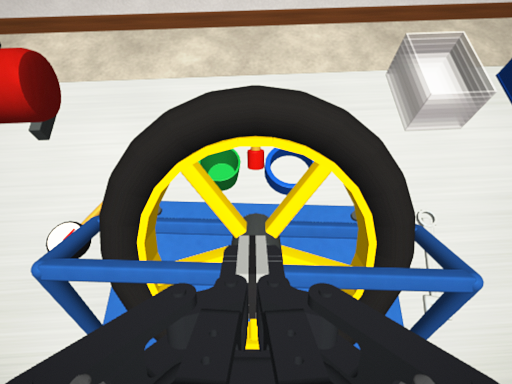

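The red cap is at (255,159), about 1 mm sideways of straight above the axle at radius 92 mm. The gripper is clear, so I'm handing in.

```bash
python3 -c "
from workcell import robot
print(robot.finish_job())"
```

```text
the job is handed in; nothing more can be done
None
```

The wheel was turned with two fingertip pushes on two spokes; the last camera view before hand-in put the red cap about 1 mm sideways of straight above the axle, with the gripper clear, and no result has come back.

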